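# Seat and clamp a block in a drilling jig with fingertip touches

### The arm

A 7-joint arm with a two-finger parallel gripper is mounted at the origin on the work surface; the furniture and walls round the work are solid. World frame = base frame: x ahead of the robot, y to its left, z up, the work surface at z = 0. Lengths are in m, angles in degrees, forces in N, time in s.
With the tool pointing down it reaches from about 0.425 to 0.875 m from the base axis. Payload 4.7 kg.
Tool frame: the origin (TCP) lies midway between the tips of the shut fingers; the grasp point (between the pads) lies 19 mm behind it; z points along the fingers, y is the line along which they close (so a half turn about z gives the same grasp; the last joint's range is limited). The gripper opens to 87 mm and grips with 3 to 60 N. Pads are 19 mm wide; open, the fingers measure 117 mm over their backs; the gripper's body (75 mm by 190 mm) begins 51 mm behind the grasp point.
Start: joints at [70.938, 18.392, -4.016, 83.108, 1.295, 78.541, -3.26], TCP at [0.221, -0.611, 0.185] pointing down, gripper open.
Joint ranges: [-163.93, 163.93], [-17.29, 119.83], [-79.2, 71.16], [3.27, 140.29], [-89.18, 269.18], [5.43, 117.66], [-154.24, 154.24]. Speed limits (degrees/s): [147.25, 147.25, 180, 180, 180, 180, 180].

### API

Orientations are given as [roll, pitch, yaw] about the fixed x, y, z axes, in that order (R = Rz(yaw) Ry(pitch) Rx(roll)).
In Python, from cell import env gives the robot as it stands. The module is installed in compiled form; this text tells all that it offers.
- The arm moves only by the tool step_arm, never from a script. Its argument "rows" is a list of rows, each an object with "angular": the turn, a rotation vector about the tool's x, y, z in units of pi rad (1.0 is pi rad), a list of three; "slide": the shift along the tool's x, y, z in units of 500 mm (1.0 is 500 mm), a list of three; "jaw": the opening, from 0 (shut) to 1 (fully open). A call has 1 to 10 rows; each row shifts and turns the commanded pose from where the row before left it, along the tool's axes as they then stand; what a row does not reach is not made up. A row lasts 1/8 s, in which the tool goes at most 62.5 mm and 10.7 degrees, less where a joint would pass 70% of its speed; a pose out of reach is approached as far as the arm can. A call with a number of a shift or a turn outside -1 to 1 is refused whole. A call with a gripper value outside its range is refused whole. The fingers move at their own pace and stop on an object; "newtons" is the grip in N (left out, the last holds). Time passes only in rows, so rows that do not move let the fingers close. It gives the time, the measured TCP pose, the force, the opening and the grip force at its end, in the units of the state.
- env.get_obs(): the state, without advancing time (a new reading comes with each control period).
- env.read_camera(name): name is "scene" or "top"; returns the picture (400x640x3 uint8, red, green, blue); there is no depth.
- env.camera_info(name): a dict with "fx", "fy", "cx", "cy" (pixels), "R" (3x3) and "t" (3): a world point X has camera coordinates R X + t. Camera axes: x right, y down, z forward; pixel columns grow to the right and rows downward; lengths in m; the calibration is good to about 2 mm. A picture is of the moment at which its call begins. camera_info takes no time and is no camera call.
- env.sign_off(): hands the job in; it is judged then, once.
The state is a dict: "time_s": time; "qpos": joint angles; "joint_velocities": joint speeds; "effort": joint torques, N m; "tool_pos": TCP position; "tool_rot": TCP orientation; "force": force on the tool from outside, world axes, zero at the start; "wrist_torque": the same for the moment, N m; "grip_width": finger opening in m; "grasp_force": force on a finger pad.
Only numpy, scipy, OpenCV 4.12 (cv2) and the standard library are available. Lean on these libraries where they do the work, as an engineer would, in place of code of your own. Each camera call takes 0.05 s, during which the arm holds its last target. There are 200 camera calls.

### The job

Set the pine block in the drilling jig for drilling, using light fingertip pushes only and in this order: touch the middle of its long near side and push until the block lies flat against the back fence, then touch its free right-hand end and slide it along the fence until it meets the end stop, and last push the cam lever round, counter-clockwise seen from above, as far as it goes so that the cam clamps the block. Do not pick up or tip the block, do not turn the lever before the block is home, and leave everything else on the bench where it is.

Things in the scene. Friction and masses are not known exactly. Their poses are not given: they have to be found in the camera images.
- jig: plywood drilling jig fixed to the bench, yaw within 0.28; base plate 12 mm thick, x -104 to 66 and y -179 to 106 mm in its frame. Origin: on the bench under the centre of the block when home (block origin at jig x = y = 0, axes parallel); x points to the back fence (away from the robot), y along the fence to the end stop (left), z up
- fence (a point): on the face of the wooden back fence, jig x = 35 mm, y = 0, 30 mm above the bench; the fence runs along jig y from -162 to +93 mm, its top 42 mm above the bench; fence, stop and base are waxed wood, on which the block slides easily
- stop (a point): on the face of the wooden end stop, jig x = 0, y = 73 mm, 30 mm above the bench; it spans x -26 to 24 mm, its top 42 mm above the bench
- bush (a point): top centre of the drill bush, jig x = 3, y = 30 mm, 70 mm above the bench, in a steel bridge 34 mm wide (y) that reaches from the fence over the block to jig x = -7 mm, its underside 7 mm above the block
- block: loose rectangular pine block, 69 mm (x) x 146 mm (y) x 36 mm high, about 0.22 kg, lying flat on the jig's base plate (underside 12 mm, top 48 mm above the bench). Origin: centre of its underside; its axes are parallel to the jig's when it is home. At the start it lies 10 to 20 mm off the fence, 50 to 70 mm short of the end stop, and up to 0.1 rad askew
- block_side (a point): middle of the block's long near side (facing jig -x), at half its height: the first spot to touch
- block_end (a point): middle of the block's free end (facing jig -y, to the right), at half its height: the second spot to touch
- lever_tip (a point): point on the axis of the clamp lever's black round handle, near its end, 80 mm from the pivot and 38 mm above the bench; the handle is 15 to 18 mm thick: the third spot to touch
- pivot (a point): upright pivot axis of the clamp lever, at jig x = -60 mm, y = +58 mm, 38 mm above the bench; an eccentric aluminium disc (the cam), 40 mm across, top 35 mm above the bench, turns with the lever about it and presses on the block's near side when the lever is fully round
- lever (a joint): angle of the clamp lever, 0 to 1.5 rad, growing counter-clockwise from above. At 0 the handle points to jig -x (towards the robot, open); at 1.5 it stops, pointing to jig -y along the block's near side, its axis 25 mm off it. Starts at 0 to 0.12, stays where it is left (friction about 1 N at the tip); the cam meets the seated block at about 1.4, then turns a little harder
- tape_measure: bystander: pocket tape measure, 67 x 74 x 35 mm, on the bench by the near right corner of the jig; origin under its centre
- pencil: bystander: carpenter's pencil, 174 mm long, 7 mm thick, lying on the bench in front of the jig; origin under its centre
- driver_red: bystander: screwdriver, 203 x 27 x 28 mm, on the bench left of the jig; origin under its centre
- cup_clear: bystander: clear jar with lid, 75 mm across, 74 mm high, left of the jig towards the back; origin under its centre
- box_screws: bystander: carton of screws, 80 x 126 x 54 mm, to the right; origin under its centre
- can_blue: bystander: small round can, 68 mm across, 62 mm high, to the right at the back; origin under its centre
- glue_bottle: bystander: glue bottle, 36 x 50 x 169 mm, to the left at the back; origin under its centre
Not all that is in view belongs to the job. What is shaped like the block but green or red is not meant.

How it is judged (in metres and radians):
On the way, in this order (a step that is already met when the one before it is completed fails the run):
1. the block lies flat against the back fence (within 3 mm and 2 degrees), not yet at the end stop, lever still open (x of block in the frame of jig above -0.003 m and angle between the x axis of block and the x axis of jig, either way round below 0.035 rad and y of block in the frame of jig below -0.02 m and value of joint lever below 0.6 rad), for 0.2 s.
2. the block meets the end stop (within 3 mm) and is still against the fence, lever still open (x of block in the frame of jig above -0.003 m and y of block in the frame of jig above -0.003 m and angle between the x axis of block and the x axis of jig, either way round below 0.035 rad and value of joint lever below 0.6 rad), for 0.2 s.
At the end, for the whole second after the job is handed in: The block sits home in the jig, flat on the base: within 2 mm of the fence, within 3 mm of the end stop and square to the fence within about 1 degree; the lever is round to its stop (past 1.42 of 1.5 rad) and the cam presses on the block with more than 1 N; the block is at rest (value of joint lever above 1.42 rad and contact force between lever and block above 1 N and x of block in the frame of jig between -0.002 and 0.003 m and y of block in the frame of jig between -0.003 and 0.003 m and angle between the x axis of block and the x axis of jig, either way round below 0.02 rad and z of block in the frame of jig below 0.015 m and angle between block's own z axis and vertical below 0.04 rad and linear speed of block below 0.01 m/s); the robot touches nothing.
It fails at once if the block is lifted or tipped (z of block in the frame of jig above 0.02 m or angle between block's own z axis and vertical above 0.12 rad).
It fails at once if the fingers press the block with more than 50 N (contact force between the fingers and block above 50 N).
It fails at once if the robot presses the jig or its lever with more than 50 N (contact force between any of the arm, the fingers and jig above 50 N).
It fails at once if a bystander (tape measure, pencil, screwdriver, clear jar, box of screws, small can or glue bottle) is moved more than 2 cm (distance of any of tape_measure, pencil, driver_red, cup_clear, box_screws, can_blue, glue_bottle from where it was at the start of the episode above 0.02 m).
It also fails if it takes over 64 s, if anything falls off the work surface, if the arm or the gripper's body presses on something with over 40 N, if the wrist force passes 120 N, or if a joint passes its speed limit or range.

## Working session

There is one attempt and no reset: what is moved stays moved. The work goes in short steps, Python scripts to look and compute and a tool call to move; the robot and the scene stay as the last step left them, time stands still between calls to the robot, and variables do not carry over. Pictures are saved under pics/ and viewed, at most 10 in all, crops included, and the job is handed in when it is done.

Besides the shell and the picture viewer there is one more tool, called after "Request:" by a JSON object that holds its "method" and its "body", one argument or row to a line. step_arm: Moves the arm, as the interface text tells. Shifts and turns lie within -1 to 1; 1 stands for 500 mm of shift or pi rad of turn. Its arguments: {"type":"object","properties":{"rows":{"type":"array"},"newtons":{"type":"number"}},"required":["rows"]}

```bash
mkdir -p pics; cat > h.py <<'E'
import numpy as np, cv2
from cell import env
def save(n,f):
    im=env.read_camera(n)[:,:,::-1].copy(); cv2.imwrite(f,im); return im
def proj(n,X):
    c=env.camera_info(n); p=np.array(c["R"])@np.array(X,float)+np.array(c["t"]); return c["fx"]*p[0]/p[2]+c["cx"],c["fy"]*p[1]/p[2]+c["cy"]
def ray(n,u,v):
    c=env.camera_info(n);R=np.array(c["R"]);t=np.array(c["t"])
    return -R.T@t, R.T@np.array([(u-c["cx"])/c["fx"],(v-c["cy"])/c["fy"],1])
def atz(n,u,v,z):
    o,d=ray(n,u,v); return o+d*(z-o[2])/d[2]
def tri(u1,u2):
    o1,d1=ray("scene",*u1);o2,d2=ray("top",*u2)
    s=np.linalg.lstsq(np.c_[d1,-d2],o2-o1,rcond=None)[0]
    a,b=o1+d1*s[0],o2+d2*s[1]; return (a+b)/2,np.linalg.norm(a-b)
E
python3 - <<'E'
from h import *
a=save("scene","pics/s0.png");b=save("top","pics/t0.png")
for n in("scene","top"):
    print(ray(n,320,200), env.camera_info(n)["fx"])
print(env.get_obs())
E
```

```text
(array([-0.74898534,  0.88472938,  1.08082507]), array([ 0.68570521, -0.49180989, -0.53664427])) 467.0796259300947
(array([0.31755008, 0.00612879, 1.28993498]), array([ 0.15247105,  0.0068688 , -0.98835508])) 387.49035138768323
{'time_s': 0.1, 'qpos': array([70.93864099, 18.43461632, -4.01480124, 83.16781097,  1.29376222,
       78.54242348, -3.26102747]), 'joint_velocities': array([-0.00094409, -0.09403229,  0.04846538, -0.11287979,  0.04471392,
        0.03280052, -0.01644293]), 'effort': array([-6.04893958e-04, -4.92573738e+01, -4.05915650e-01, -3.13398886e+01,
       -6.41463208e-02,  3.95396759e-02,  8.97425775e-05]), 'tool_pos': array([ 0.22067471, -0.61078827,  0.18427396]), 'tool_rot': array([-1.79900311e+02,  4.57002208e-03,  1.98689879e+01]), 'force': array([-0.26471486, -1.24155365, -0.17138745]), 'wrist_torque': array([0.01018826, 0.02078101, 0.01989208]), 'grasp_force': 0.0, 'grip_width': 0.08688812217641588}
```

View pics/s0.png

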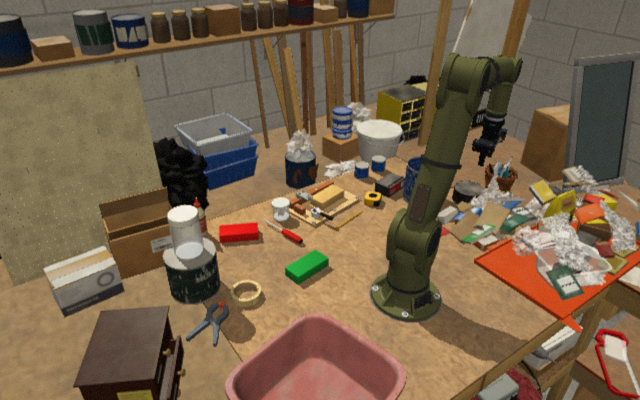

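View pics/t0.png

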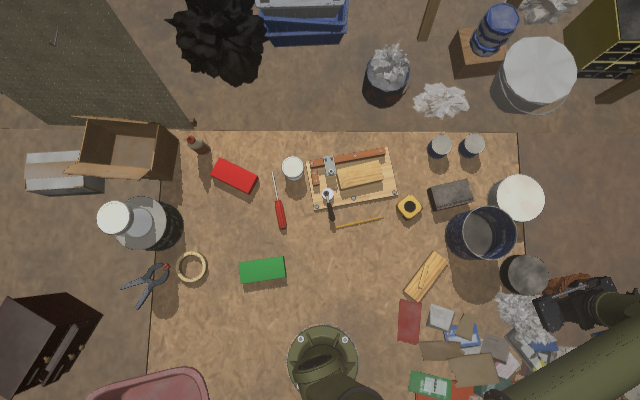

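The jig is at about top (352,180) with the pine block on it at (360,175). Lookalikes are green (263,270), red (235,176) and a loose piece of wood (425,276). By the description I choose the block on the jig plate. In the scene view the jig is at about (320,203). Next I take close crops.

```bash
python3 - <<'E'
from h import *
a=cv2.imread("pics/t0.png")[135:235,295:425]; cv2.imwrite("pics/t0c.png",cv2.resize(a,None,fx=6,fy=6,interpolation=cv2.INTER_CUBIC))
a=cv2.imread("pics/s0.png")[170:240,270:370]; cv2.imwrite("pics/s0c.png",cv2.resize(a,None,fx=8,fy=8,interpolation=cv2.INTER_CUBIC))
E
```

```text
(no output)
```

View pics/t0c.png

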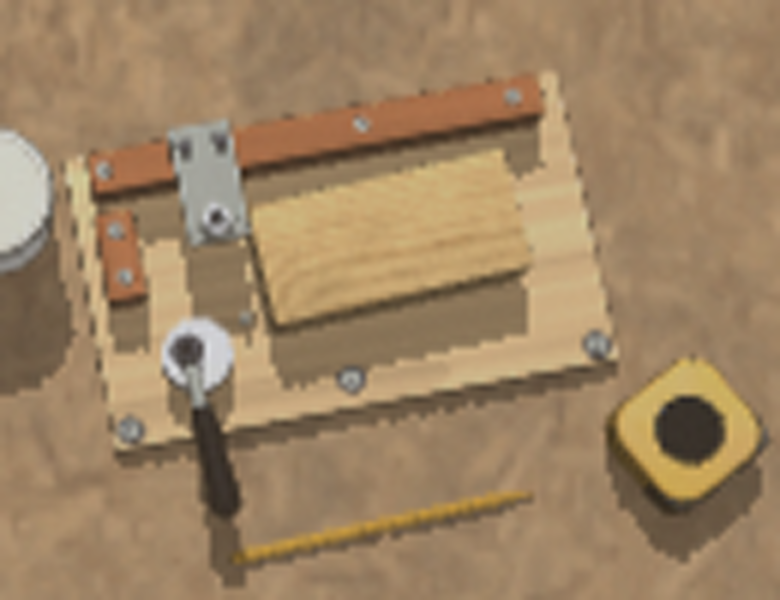

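View pics/s0c.png

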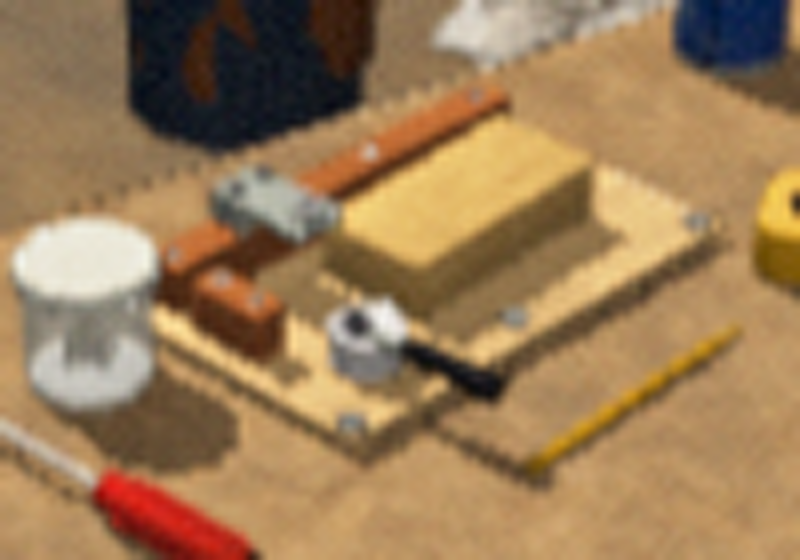

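The crops show the pine block flat on the plate. In the top crop its top corners are at (250,207), (500,150), (530,270) and (280,325). The lever is open, with its pivot at (187,350) and tip at about (225,500). Next I fit the poses.

```bash
cat > fit.py <<'E'
from h import *
from scipy.optimize import least_squares
T=lambda u,v:((u+.5)/6-.5+295,(v+.5)/6-.5+135)
S=lambda u,v:((u+.5)/8-.5+270,(v+.5)/8-.5+170)
J=[("top",T(550,72),(66,-179,12)),("top",T(613,358),(-104,-179,12)),("top",T(116,445),(-104,106,12)),("top",T(70,158),(66,106,12)),
("top",T(543,113),(35,-162,42)),("top",T(98,195),(35,93,42)),("top",T(217,217),(3,30,70)),
("scene",S(365,445),(-104,106,12)),("scene",S(722,225),(-104,-179,12)),("scene",S(152,300),(66,106,12))]
B=[("top",T(250,207),(34.5,73,36)),("top",T(502,150),(34.5,-73,36)),("top",T(530,270),(-34.5,-73,36)),("top",T(278,325),(-34.5,73,36)),
("scene",S(428,268),(-34.5,73,36)),("scene",S(505,116),(34.5,-73,36)),("scene",S(592,178),(-34.5,-73,36)),("scene",S(322,222),(34.5,73,36))]
def W(p,X):
    c,s=np.cos(p[2]),np.sin(p[2]); X=np.array(X)/1000.
    return np.array([p[0]+c*X[0]-s*X[1],p[1]+s*X[0]+c*X[1],p[3]+X[2]])
def fit(L,z,fz=0):
    f=lambda p:np.ravel([np.subtract(proj(n,W([*p[:3],p[3] if fz else z],X)),uv) for n,uv,X in L])
    r=least_squares(f,[.5,-.1,0]+([z] if fz else []),loss='soft_l1'); return r.x,np.round(f(r.x).reshape(-1,2),1).tolist()
if __name__=="__main__":
    for L,z in((J,0),(B,.012)):
        print(fit(L,z)); print(fit(L,z,1)[0])
    j=[*fit(J,0)[0],0]; b=[*fit(B,.012)[0],.012]
    R=lambda a:np.array([[np.cos(a),-np.sin(a)],[np.sin(a),np.cos(a)]])
    print("block in jig",R(j[2]).T@(np.array(b[:2])-j[:2]),b[2]-j[2])
    print("side",W(b,(-34.5,0,18)),"end",W(b,(0,-73,18)),"pivot",W(j,(-60,58,38)))
    print("tip",atz("top",*T(222,495),.038),tri(S(490,382),T(225,505)),"piv seen",atz("top",*T(187,350),.045))
    print("tape",atz("top",*T(690,430),.035),"pencil",atz("top",*T(240,555),.004),atz("top",*T(525,495),.004))
E
python3 fit.py
```

```text
(array([ 0.60359722, -0.05005258,  0.19220714]), [[1.5, -0.5], [1.5, 0.3], [0.2, 1.1], [-1.0, 0.1], [1.0, -0.2], [-0.6, -0.1], [0.3, 0.2], [-2.2, -0.0], [-0.3, 0.2], [-4.8, 1.2]])
[ 0.60334898 -0.04995045  0.19217494  0.00080507]
(array([ 0.59529052, -0.11511045,  0.23272106]), [[-0.4, 0.1], [0.9, -0.0], [1.4, 0.0], [-0.3, 0.6], [-1.4, 0.5], [-0.7, 0.3], [0.7, -1.9], [-0.6, 0.1]])
[ 0.59550883 -0.11524621  0.2322409   0.01137674]
block in jig [-0.02058147 -0.06227304] 0.04051391710096336
side [ 0.56172055 -0.12306705  0.03      ] end [ 0.61212622 -0.18614255  0.03      ] pivot [ 0.53362262 -0.0045822   0.038     ]
tip [ 0.45498166 -0.02337518  0.038     ] (array([ 0.44804579, -0.02572579,  0.04555283]), np.float64(0.002284101578585587)) piv seen [ 0.53315319 -0.00369868  0.045     ]
tape [ 0.49355648 -0.27700947  0.035     ] pencil [ 0.42546675 -0.0343441   0.004     ] [ 0.46056666 -0.19202391  0.004     ]
```

Request:
{"method": "step_arm", "body": {
  "rows": [
    {"angular": [0, 0, 0.025], "slide": [0, 0, -0.08], "jaw": 0},
    {"angular": [0, 0, 0.0243], "slide": [0, 0, -0.08], "jaw": 0},
    {"angular": [0, 0, 0], "slide": [0, 0, -0.08], "jaw": 0},
    {"angular": [0, 0, 0], "slide": [0, 0, -0.04], "jaw": 0},
    {"angular": [0, 0, 0], "slide": [0, 0, 0], "jaw": 0}
  ],
  "newtons": 20
}}

```text
time_s: 0.72
tool_pos: [0.2212, -0.612, 0.3267]
tool_rot: [179.8, -0.0, 11.0]
force: [-0.0, -0.8, 0.6]
grip_width: 0.0453
grasp_force: 0.0
```

```bash
cat > go.py <<'E'
import sys
from h import *
# usage: go x y z yaw -> displacement in tool units
o=env.get_obs(); p=o["tool_pos"]; r=np.radians(o["tool_rot"])
from scipy.spatial.transform import Rotation as Ro
R=Ro.from_euler('xyz',r)
a=[float(s) for s in sys.argv[1:]]
d=R.inv().apply(np.array(a[:3])-p)/.5
print("t",o["time_s"],p.round(4),o["tool_rot"].round(2),"F",o["force"].round(1),"w",o["grip_width"],"-> slide",d.round(4))
E
python3 go.py .535 -.128 .20
```

```text
t 0.725 [ 0.2212 -0.612   0.3267] [ 1.7984e+02 -3.0000e-02  1.1000e+01] F [-0.  -0.8  0.6] w 0.04531072506560091 -> slide [ 0.8006 -0.8311  0.2514]
```

Request:
{"method": "step_arm", "body": {
  "rows": [
    {"angular": [0, 0, 0], "slide": [0.06, -0.062, 0], "jaw": 0},
    {"angular": [0, 0, 0], "slide": [0.07, -0.073, 0], "jaw": 0},
    {"angular": [0, 0, 0], "slide": [0.07, -0.073, 0], "jaw": 0},
    {"angular": [0, 0, 0], "slide": [0.07, -0.073, 0], "jaw": 0},
    {"angular": [0, 0, 0], "slide": [0.07, -0.073, 0], "jaw": 0},
    {"angular": [0, 0, 0], "slide": [0.07, -0.073, 0], "jaw": 0},
    {"angular": [0, 0, 0], "slide": [0.07, -0.073, 0], "jaw": 0},
    {"angular": [0, 0, 0], "slide": [0.07, -0.073, 0], "jaw": 0},
    {"angular": [0, 0, 0], "slide": [0.07, -0.073, 0], "jaw": 0},
    {"angular": [0, 0, 0], "slide": [0, 0, 0], "jaw": 0}
  ]
}}

```text
time_s: 1.98
tool_pos: [0.4654, -0.2297, 0.3236]
tool_rot: [-179.8, 0.0, 11.5]
force: [-0.4, -0.9, -0.1]
grip_width: 0.0003
grasp_force: 0.0
```

```bash
python3 go.py .535 -.128 .06
```

```text
t 1.975 [ 0.4654 -0.2297  0.3236] [-1.7983e+02  4.0000e-02  1.1520e+01] F [-0.4 -0.9 -0.1] w 0.0002826974237258227 -> slide [ 0.1775 -0.17    0.5275]
```

Request:
{"method": "step_arm", "body": {
  "rows": [
    {"angular": [0, 0, 0.0029], "slide": [0.0444, -0.0425, 0.06], "jaw": 0},
    {"angular": [0, 0, 0], "slide": [0.0444, -0.0425, 0.09], "jaw": 0},
    {"angular": [0, 0, 0], "slide": [0.0444, -0.0425, 0.09], "jaw": 0},
    {"angular": [0, 0, 0], "slide": [0.0443, -0.0425, 0.09], "jaw": 0},
    {"angular": [0, 0, 0], "slide": [0, 0, 0.08], "jaw": 0},
    {"angular": [0, 0, 0], "slide": [0, 0, 0.06], "jaw": 0},
    {"angular": [0, 0, 0], "slide": [0, 0, 0.05], "jaw": 0},
    {"angular": [0, 0, 0], "slide": [0, 0, 0], "jaw": 0}
  ]
}}

```text
time_s: 2.98
tool_pos: [0.5318, -0.1355, 0.0619]
tool_rot: [-179.8, 0.4, 10.4]
force: [0.4, 0.5, 0.2]
grip_width: 0.0004
grasp_force: 0.0
```

```bash
python3 go.py .535 -.128 .027; python3 - <<'E'
from h import *
a=save("top","pics/t1.png"); b=save("scene","pics/s1.png")
a=cv2.resize(a[135:235,295:425],(650,500),interpolation=3); b=cv2.resize(b[160:240,270:370],(0,0),fx=5,fy=5)
cv2.imwrite("pics/t1c.png",a)
E
```

```text
t 2.975 [ 0.5318 -0.1355  0.0619] [-179.84    0.36   10.42] F [0.4 0.5 0.2] w 0.0004101253785562433 -> slide [ 0.0094 -0.0134  0.0698]
```

View pics/t1c.png

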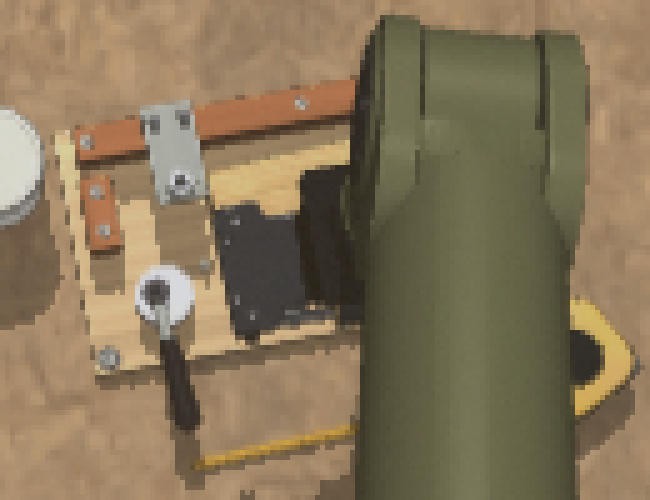

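The arm hides the right part of the block, but the gripper is beside its near side and nothing has been disturbed (lever tip at crop (185,420)). Next I lower the tool and push.

Request:
{"method": "step_arm", "body": {
  "rows": [
    {"angular": [0, 0, -0.0015], "slide": [0.005, -0.0134, 0.03], "jaw": 0},
    {"angular": [0, 0, 0], "slide": [0, 0, 0.04], "jaw": 0},
    {"angular": [0, 0, 0], "slide": [0, 0, 0], "jaw": 0}
  ]
}}

```text
time_s: 3.45
tool_pos: [0.5352, -0.1274, 0.0289]
tool_rot: [-179.9, 0.1, 10.8]
force: [0.4, 0.7, -0.2]
grip_width: 0.0001
grasp_force: 0.0
```

Request:
{"method": "step_arm", "body": {
  "rows": [
    {"angular": [0, 0, 0], "slide": [0.01, 0, 0], "jaw": 0},
    {"angular": [0, 0, 0], "slide": [0.01, 0, 0], "jaw": 0},
    {"angular": [0, 0, 0], "slide": [0.01, 0, 0], "jaw": 0},
    {"angular": [0, 0, 0], "slide": [0, 0, 0], "jaw": 0}
  ]
}}

```text
time_s: 3.95
tool_pos: [0.5519, -0.1252, 0.0305]
tool_rot: [180.0, -0.0, 10.8]
force: [0.6, -0.9, 0.3]
grip_width: 0.0005
grasp_force: 0.0
```

Request:
{"method": "step_arm", "body": {
  "rows": [
    {"angular": [0, 0, 0], "slide": [0.008, 0, 0.002], "jaw": 0},
    {"angular": [0, 0, 0], "slide": [0.008, 0, 0], "jaw": 0},
    {"angular": [0, 0, 0], "slide": [0.006, 0, 0], "jaw": 0},
    {"angular": [0, 0, 0], "slide": [0.004, 0, 0], "jaw": 0}
  ]
}}

```text
time_s: 4.45
tool_pos: [0.5641, -0.1229, 0.0292]
tool_rot: [180.0, 0.0, 10.7]
force: [-0.7, 0.2, -1.0]
grip_width: 0.0006
grasp_force: 0.0
```

Request:
{"method": "step_arm", "body": {
  "rows": [
    {"angular": [0, 0, 0], "slide": [0.004, 0, 0], "jaw": 0},
    {"angular": [0, 0, 0], "slide": [0.004, 0, 0], "jaw": 0}
  ]
}}

```text
time_s: 4.7
tool_pos: [0.5679, -0.1223, 0.0292]
tool_rot: [180.0, 0.0, 10.7]
force: [0.4, 0.4, -0.0]
grip_width: 0.0004
grasp_force: 0.0
```

Request:
{"method": "step_arm", "body": {
  "rows": [
    {"angular": [0, 0, 0], "slide": [0.004, 0, 0], "jaw": 0},
    {"angular": [0, 0, 0], "slide": [0.004, 0, 0], "jaw": 0}
  ]
}}

```text
time_s: 4.95
tool_pos: [0.5719, -0.1215, 0.0292]
tool_rot: [180.0, 0.0, 10.7]
force: [0.0, 0.1, 0.7]
grip_width: 0.0005
grasp_force: 0.0
```

Request:
{"method": "step_arm", "body": {
  "rows": [
    {"angular": [0, 0, 0], "slide": [0.003, 0, 0], "jaw": 0},
    {"angular": [0, 0, 0], "slide": [0, 0, 0], "jaw": 0}
  ]
}}

```text
time_s: 5.2
tool_pos: [0.5734, -0.1212, 0.0292]
tool_rot: [180.0, -0.0, 10.8]
force: [0.2, -0.5, -0.9]
grip_width: 0.0003
grasp_force: 0.0
```

Request:
{"method": "step_arm", "body": {
  "rows": [
    {"angular": [0, 0, 0], "slide": [0.003, 0, 0], "jaw": 0},
    {"angular": [0, 0, 0], "slide": [0, 0, 0], "jaw": 0}
  ]
}}

```text
time_s: 5.45
tool_pos: [0.5748, -0.1209, 0.0292]
tool_rot: [180.0, -0.0, 10.8]
force: [-0.4, 0.4, -0.2]
grip_width: 0.0005
grasp_force: 0.0
```

Request:
{"method": "step_arm", "body": {
  "rows": [
    {"angular": [0, 0, 0], "slide": [0.003, 0, 0], "jaw": 0},
    {"angular": [0, 0, 0], "slide": [0, 0, 0], "jaw": 0}
  ]
}}

```text
time_s: 5.7
tool_pos: [0.5763, -0.1206, 0.0292]
tool_rot: [180.0, -0.0, 10.8]
force: [0.1, 0.1, -0.5]
grip_width: 0.0005
grasp_force: 0.0
```

Request:
{"method": "step_arm", "body": {
  "rows": [
    {"angular": [0, 0, 0], "slide": [0.003, 0, 0], "jaw": 0},
    {"angular": [0, 0, 0], "slide": [0, 0, 0], "jaw": 0}
  ]
}}

```text
time_s: 5.95
tool_pos: [0.5778, -0.1203, 0.0292]
tool_rot: [180.0, -0.0, 10.8]
force: [-0.0, 0.9, -0.3]
grip_width: 0.0002
grasp_force: 0.0
```

```bash
python3 - <<'E'
from h import *
b=save("scene","pics/s2.png")
cv2.imwrite("pics/s2c.png",cv2.resize(b[170:240,270:370],(0,0),fx=8,fy=8,interpolation=3))
E
```

```text
(no output)
```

View pics/s2c.png

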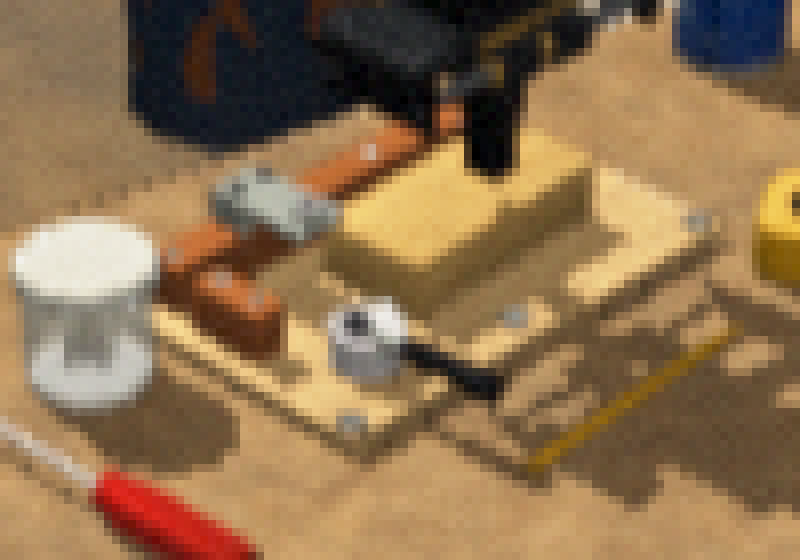

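```bash
python3 - <<'E'
from h import *
f=lambda n,X:(np.array(proj(n,X))-[270,170])*8
for z in(.0292,.05,.08,.11): print(z,f("scene",(.5778,-.1203,z)))
print(f("scene",(.5617,-.1231,.048)),f("scene",(.5617,-.1231,.012)))
for xx in (.6,.62,.65): print(xx,f("scene",(xx,-.1203,.0292)))
print(env.get_obs())
E
```

```text
0.0292 [482.56866931 230.85592641]
0.05 [483.5856392  197.29199991]
0.08 [485.07324107 148.19540386]
0.11 [486.58599135  98.26881316]
[506.06897281 212.48514336] [504.08551658 270.4357897 ]
0.6 [457.85642264 212.29637661]
0.62 [435.91531305 195.81802394]
0.65 [403.56220363 171.51998446]
{'time_s': 6.0, 'qpos': array([ 32.47213409,  20.68374578, -27.69120642, 101.14120151,
        10.83915359,  60.81875903, -78.26448346]), 'joint_velocities': array([ 0.00469127, -0.01710506,  0.12361815,  0.07868056, -0.02227085,
        0.04133225,  0.08455834]), 'effort': array([-1.50439813e-02, -4.42232502e+01, -4.86256734e+00, -2.74991959e+01,
       -3.30963498e-02, -7.35850143e-02, -1.85047866e-03]), 'tool_pos': array([ 0.57771749, -0.12035512,  0.02921665]), 'tool_rot': array([1.79998489e+02, 4.30352734e-03, 1.07478960e+01]), 'force': array([ 0.84961613, -1.52676768, -0.38562867]), 'wrist_torque': array([ 0.03420123,  0.06726729, -0.01953396]), 'grasp_force': 0.0, 'grip_width': 0.00046047139696599025}
```

The fingertip ends at crop (490,172), visibly over the block's top, while the reported TCP projects to (482,231). The block has not moved, so the reported pose and the picture disagree by about 35 mm. I check this against the earlier picture s1 by code.

```bash
python3 - <<'E'
from h import *
s0=cv2.imread("pics/s0.png").astype(int)
for n,P in(("s1",(.5318,-.1355,.0619)),("s2",(.5778,-.1203,.0292))):
    s=cv2.imread(f"pics/{n}.png").astype(int)
    m=(s.max(2)<55)&(abs(s-s0).max(2)>40); m[:, :300]=0; m[:,380:]=0; m[225:]=0
    u,v=proj("scene",P); print(n,"proj",u,v)
    for r in range(165,212):
        c=np.where(m[r])[0]
        if len(c): print(r,c.min(),c.max(),len(c),end=' | ')
    print()
E
```

```text
s1 proj 340.08784516307674 196.00607961701897
165 329 361 29 | 166 328 361 24 | 167 323 361 28 | 168 319 361 31 | 169 319 352 30 | 170 319 352 28 | 171 319 353 30 | 172 320 351 29 | 173 320 349 28 | 174 320 346 24 | 175 320 345 20 | 176 320 344 18 | 177 323 344 20 | 178 325 344 18 | 179 326 344 15 | 180 329 343 11 | 181 331 343 9 | 182 332 343 8 | 183 338 343 6 | 184 338 343 6 | 185 338 343 6 | 186 338 343 6 | 187 339 342 4 | 
s2 proj 330.32108366335825 198.85699080082253
165 320 352 33 | 166 320 352 33 | 167 320 352 33 | 168 319 351 32 | 169 319 351 29 | 170 318 351 24 | 171 317 351 25 | 172 317 343 24 | 173 317 343 24 | 174 311 342 21 | 175 311 342 23 | 176 311 341 27 | 177 312 339 20 | 178 315 336 19 | 179 315 335 15 | 180 315 334 13 | 181 315 334 17 | 182 315 334 17 | 183 317 334 14 | 184 319 333 11 | 185 321 333 9 | 186 323 333 7 | 187 328 333 6 | 188 329 333 5 | 189 329 333 5 | 190 329 333 5 | 191 331 332 2 |
```

```bash
python3 - <<'E'
from h import *
y=np.radians(10.6);ex=np.array([np.cos(y),np.sin(y),0]);ey=np.array([-np.sin(y),np.cos(y),0]);P=np.array([.5318,-.1355,.0619])
for h in(.07,.108,.16):
  for a,b in((37,95),(-37,95)):
    q=P+ex*a/1e3+ey*b/1e3+[0,0,h]; print(h,a,(np.array(proj("top",q))-[295,135])*5)
# tip in s2 along the ray
for z in(.03,.05,.06,.07):print(z,atz("scene",331.5,191.5,z))
a=cv2.imread("pics/s2.png"); cv2.imwrite("pics/s2d.png",cv2.resize(a[120:210,285:405],(0,0),fx=6,fy=6,interpolation=3))
E
```

```text
0.07 37 [207.31034257 237.33676079]
0.07 -37 [229.36726851 355.97436904]
0.108 37 [209.67894603 224.61765461]
0.108 -37 [232.49253765 347.06708545]
0.16 37 [213.18452068 205.79315442]
0.16 -37 [237.12169428 333.87359426]
0.03 [ 0.62190969 -0.15888691  0.03      ]
0.05 [ 0.59581791 -0.13902411  0.05      ]
0.06 [ 0.58277202 -0.12909271  0.06      ]
0.07 [ 0.56972613 -0.11916131  0.07      ]
```

View pics/s2d.png

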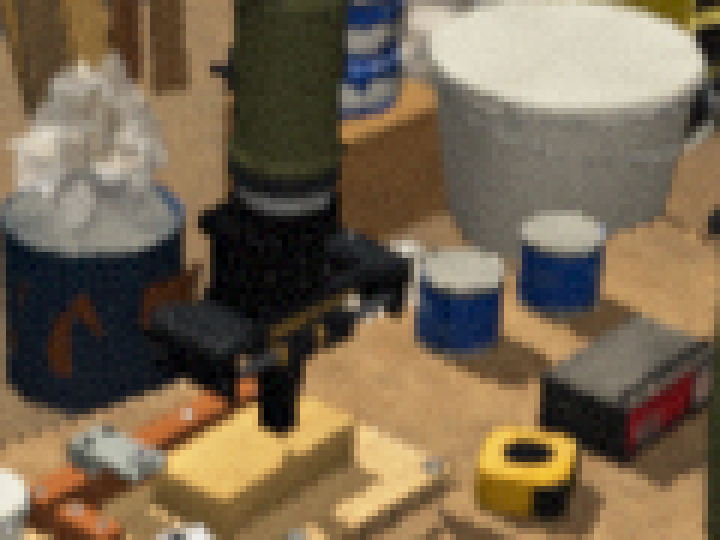

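The tip is dark at crop (275,430), hovering above the block's top. Two views agree that the true fingertip is about 36 mm higher than the reported z, with x and y about right. I back off and lower by the measured offset, watching the force.

Request:
{"method": "step_arm", "body": {
  "rows": [
    {"angular": [0, 0, 0], "slide": [-0.05, 0, 0], "jaw": 0},
    {"angular": [0, 0, 0], "slide": [-0.05, 0, 0], "jaw": 0},
    {"angular": [0, 0, 0], "slide": [0, 0, 0.02], "jaw": 0},
    {"angular": [0, 0, 0], "slide": [0, 0, 0.02], "jaw": 0},
    {"angular": [0, 0, 0], "slide": [0, 0, 0], "jaw": 0}
  ]
}}

```text
time_s: 6.62
tool_pos: [0.5284, -0.129, 0.008]
tool_rot: [-179.9, 0.1, 10.8]
force: [0.7, -0.2, 0.6]
grip_width: 0.0007
grasp_force: 0.0
```

```bash
cat > tip.py <<'E'
from h import *
import sys
s0=cv2.imread("pics/s0.png").astype(int); s=save("scene",f"pics/{sys.argv[1]}.png").astype(int); o=env.get_obs()
m=(s.max(2)<55)&(abs(s-s0).max(2)>40); u,v=proj("scene",o["tool_pos"]); u=int(round(u))
m[:,:u-5]=0;m[:,u+7:]=0; m[230:]=0
r=[(r,np.where(m[r])[0].min(),np.where(m[r])[0].max()) for r in range(170,230) if m[r].any()][-6:]
print(o["tool_pos"].round(4),o["force"].round(1),"proj",u,round(v,1),[tuple(map(int,q)) for q in r])
V=r[-1][0]+.5
p=o["tool_pos"].copy()
from scipy.optimize import brentq
print("tip z est",brentq(lambda z:proj("scene",(p[0],p[1],z))[1]-V,-.1,.3))
E
python3 tip.py s3
```

```text
[ 0.5288 -0.1291  0.0085] [-0.2  0.3 -0.2] proj 339 207.6 [(195, 337, 342), (196, 337, 342), (197, 337, 342), (198, 337, 342), (199, 337, 342), (200, 339, 340)]
tip z est 0.04377869321279737
```

Request:
{"method": "step_arm", "body": {
  "rows": [
    {"angular": [0, 0, 0], "slide": [0, 0, 0.02], "jaw": 0},
    {"angular": [0, 0, 0], "slide": [0, 0, 0.014], "jaw": 0},
    {"angular": [0, 0, 0], "slide": [0, 0, 0], "jaw": 0}
  ]
}}

```text
time_s: 7.05
tool_pos: [0.5279, -0.1295, -0.0087]
tool_rot: [-180.0, 0.1, 10.8]
force: [-0.2, 0.1, -0.1]
grip_width: 0.0005
grasp_force: 0.0
```

```bash
python3 tip.py s4; python3 -c "
import cv2
cv2.imwrite('pics/s4c.png',cv2.resize(cv2.imread('pics/s4.png')[170:240,280:380],(0,0),fx=7,fy=7,interpolation=3))"
```

```text
[ 0.5283 -0.1296 -0.0082] [ 1.1  0.5 -0.4] proj 339 211.0 [(198, 337, 342), (199, 337, 342), (200, 337, 342), (201, 337, 342), (202, 337, 342), (203, 338, 341)]
tip z est 0.0291340603602233
```

View pics/s4c.png

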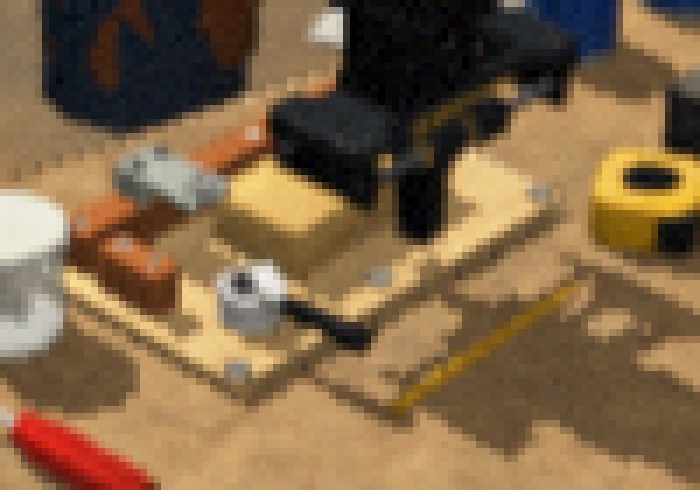

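The finger now stands in front of the block's near side, tip at crop (415,238), and the lever and pencil are undisturbed. I check the body clearance over the bush, then push.

```bash
python3 - <<'E'
from h import *
y=np.radians(10.8);ex=np.array([np.cos(y),np.sin(y),0]);ey=np.array([-np.sin(y),np.cos(y),0]);P=np.array([.5283,-.1296,0])
for a in(-37,37):
 for b in(55,75,95,-95):
  for z in(.08,.1,.12): print(a,b,z,((np.array(proj("scene",P+ex*a/1e3+ey*b/1e3+[0,0,z]))-[280,170])*7).round())
E
```

```text
-37 55 0.08 [401. 221.]
-37 55 0.1 [402. 192.]
-37 55 0.12 [403. 161.]
-37 75 0.08 [377. 235.]
-37 75 0.1 [378. 205.]
-37 75 0.12 [379. 175.]
-37 95 0.08 [353. 249.]
-37 95 0.1 [354. 218.]
-37 95 0.12 [355. 188.]
-37 -95 0.08 [570. 126.]
-37 -95 0.1 [572.  97.]
-37 -95 0.12 [575.  67.]
37 55 0.08 [307. 173.]
37 55 0.1 [307. 143.]
37 55 0.12 [308. 113.]
37 75 0.08 [283. 185.]
37 75 0.1 [283. 156.]
37 75 0.12 [284. 126.]
37 95 0.08 [258. 198.]
37 95 0.1 [259. 169.]
37 95 0.12 [259. 139.]
37 -95 0.08 [477.  81.]
37 -95 0.1 [478.  53.]
37 -95 0.12 [480.  24.]
```

Request:
{"method": "step_arm", "body": {
  "rows": [
    {"angular": [0, 0, 0], "slide": [0.015, 0, 0], "jaw": 0},
    {"angular": [0, 0, 0], "slide": [0.015, 0, 0], "jaw": 0},
    {"angular": [0, 0, 0], "slide": [0.008, 0, 0], "jaw": 0},
    {"angular": [0, 0, 0], "slide": [0.006, 0, 0], "jaw": 0},
    {"angular": [0, 0, 0], "slide": [0, 0, 0], "jaw": 0}
  ]
}}

```text
time_s: 7.72
tool_pos: [0.5503, -0.1255, -0.0078]
tool_rot: [-180.0, 0.0, 10.8]
force: [0.2, -0.1, -0.1]
grip_width: 0.0005
grasp_force: 0.0
```

Request:
{"method": "step_arm", "body": {
  "rows": [
    {"angular": [0, 0, 0], "slide": [0.006, 0, 0], "jaw": 0},
    {"angular": [0, 0, 0], "slide": [0.006, 0, 0], "jaw": 0},
    {"angular": [0, 0, 0], "slide": [0.006, 0, 0], "jaw": 0},
    {"angular": [0, 0, 0], "slide": [0.005, 0, 0], "jaw": 0}
  ]
}}

```text
time_s: 8.22
tool_pos: [0.5615, -0.1234, -0.0079]
tool_rot: [-180.0, 0.0, 10.7]
force: [-1.2, -0.3, 0.8]
grip_width: 0.0006
grasp_force: 0.5
```

Request:
{"method": "step_arm", "body": {
  "rows": [
    {"angular": [0, 0, 0], "slide": [0.004, 0, 0], "jaw": 0},
    {"angular": [0, 0, 0], "slide": [0.004, 0, 0], "jaw": 0}
  ]
}}

```text
time_s: 8.48
tool_pos: [0.5655, -0.1226, -0.0079]
tool_rot: [-180.0, 0.0, 10.7]
force: [-0.4, 0.7, -0.9]
grip_width: 0.0005
grasp_force: 0.4
```

Request:
{"method": "step_arm", "body": {
  "rows": [
    {"angular": [0, 0, 0], "slide": [0.004, 0, 0], "jaw": 0},
    {"angular": [0, 0, 0], "slide": [0, 0, 0], "jaw": 0}
  ]
}}

```text
time_s: 8.72
tool_pos: [0.5678, -0.1223, -0.0077]
tool_rot: [180.0, -0.0, 10.7]
force: [-0.0, 0.3, 0.1]
grip_width: 0.0004
grasp_force: 0.1
```

Contact is light: the pads read 0.1–0.5 N.

Request:
{"method": "step_arm", "body": {
  "rows": [
    {"angular": [0, 0, 0], "slide": [0.004, 0, 0], "jaw": 0},
    {"angular": [0, 0, 0], "slide": [0, 0, 0], "jaw": 0}
  ]
}}

```text
time_s: 8.98
tool_pos: [0.5696, -0.122, -0.0076]
tool_rot: [180.0, -0.0, 10.7]
force: [-0.5, 0.1, 0.2]
grip_width: 0.0002
grasp_force: 0.3
```

Request:
{"method": "step_arm", "body": {
  "rows": [
    {"angular": [0, 0, 0], "slide": [0.004, 0, 0], "jaw": 0},
    {"angular": [0, 0, 0], "slide": [0, 0, 0], "jaw": 0}
  ]
}}

```text
time_s: 9.22
tool_pos: [0.5706, -0.1218, -0.0078]
tool_rot: [-180.0, 0.1, 10.7]
force: [-4.5, -0.5, 3.1]
grip_width: 0.0006
grasp_force: 1.9
```

Request:
{"method": "step_arm", "body": {
  "rows": [
    {"angular": [0, 0, 0], "slide": [0.003, 0, 0], "jaw": 0},
    {"angular": [0, 0, 0], "slide": [0, 0, 0], "jaw": 0}
  ]
}}

```text
time_s: 9.48
tool_pos: [0.5705, -0.1218, -0.008]
tool_rot: [-180.0, 0.3, 10.7]
force: [-7.1, -0.3, 5.4]
grip_width: 0.0005
grasp_force: 3.8
```

Request:
{"method": "step_arm", "body": {
  "rows": [
    {"angular": [0, 0, 0], "slide": [0.003, 0, 0], "jaw": 0},
    {"angular": [0, 0, 0], "slide": [0, 0, 0], "jaw": 0}
  ]
}}

```text
time_s: 9.72
tool_pos: [0.5704, -0.1218, -0.008]
tool_rot: [-180.0, 0.4, 10.7]
force: [-11.1, -1.6, 8.2]
grip_width: 0.0007
grasp_force: 5.7
```

The block is firm against the fence: force rises to 11 N with no motion. I retract and lift, then view the seat.

Request:
{"method": "step_arm", "body": {
  "rows": [
    {"angular": [0, 0, 0], "slide": [0, 0, 0], "jaw": 0},
    {"angular": [0, 0, 0], "slide": [-0.01, 0, 0], "jaw": 0},
    {"angular": [0, 0, 0], "slide": [-0.02, 0, 0], "jaw": 0},
    {"angular": [0, 0, 0], "slide": [-0.04, 0, 0], "jaw": 0},
    {"angular": [0, 0, 0], "slide": [-0.02, 0, -0.08], "jaw": 0},
    {"angular": [0, 0, 0], "slide": [0, 0, -0.08], "jaw": 0},
    {"angular": [0, 0, 0], "slide": [0, 0.05, -0.06], "jaw": 0},
    {"angular": [0, 0, 0], "slide": [0, 0.1, 0], "jaw": 0},
    {"angular": [0, 0, 0], "slide": [0, 0.1, 0], "jaw": 0},
    {"angular": [0, 0, 0], "slide": [0, 0, 0], "jaw": 0}
  ]
}}

```text
time_s: 10.98
tool_pos: [0.5526, -0.2582, 0.1019]
tool_rot: [179.9, -0.0, 10.3]
force: [0.2, 1.0, -0.4]
grip_width: 0.0006
grasp_force: 0.0
```

```bash
python3 go.py .57 -.225 .06; python3 - <<'E'
from h import *
a=save("top","pics/t5.png")[135:235,295:425];b=save("scene","pics/s5.png")[170:240,270:370]
a=cv2.resize(a,None,fx=5,fy=5,interpolation=3);b=cv2.resize(b,None,fx=6,fy=6,interpolation=3)
c=np.zeros((500,800,3),np.uint8); c[:,:650]=a; cv2.imwrite("pics/t5c.png",a)
E
```

```text
t 10.975 [ 0.5526 -0.2582  0.1019] [ 1.7986e+02 -2.0000e-02  1.0310e+01] F [ 0.2  1.  -0.4] w 0.0006417689906809776 -> slide [ 0.0461 -0.0593  0.0837]
```

View pics/t5c.png

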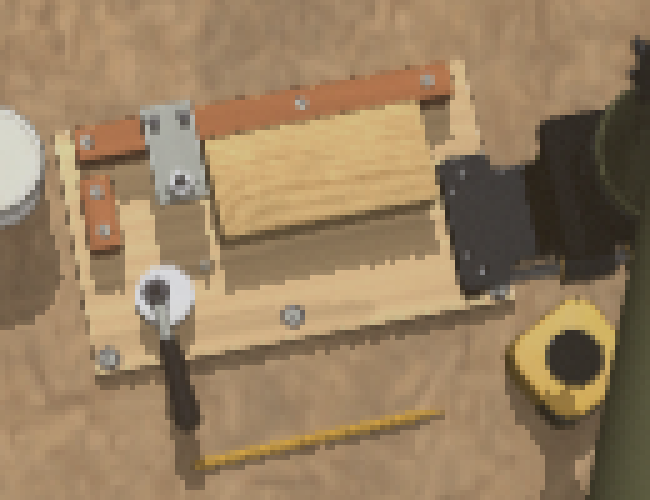

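The block is flush along the fence, far edge (208,140)–(418,103), with its right end at (418,103)–(438,202). I compute the end's position.

```bash
python3 - <<'E'
from fit import *
q=lambda u,v:((u+.5)/5-.5+295,(v+.5)/5-.5+135)
L=[("top",q(208,140),(34.5,73,36)),("top",q(418,103),(34.5,-73,36)),("top",q(438,202),(-34.5,-73,36)),("top",q(222,240),(-34.5,73,36))]
b,r=fit(L,.012); b=[*b,.012]; j=fit(J,0)[0]; print(b,r, j)
e=W(b,(0,-73,18)); print("end",e,"pre",W(b,(0,-73-15-25,18)),"home end tcp",W([*j,0],(0,-88,30)))
E
python3 go.py .588 -.222 .06
```

```text
[np.float64(0.6139446006237577), np.float64(-0.11139781234108799), np.float64(0.18372665582912964), 0.012] [[-1.2, -0.1], [0.5, -0.2], [0.6, 0.2], [-0.2, 0.2]] [ 0.60359722 -0.05005258  0.19220714]
end [ 0.62728132 -0.1831692   0.03      ] pre [ 0.63458911 -0.22249599  0.03      ] home end tcp [ 0.62040749 -0.13643206  0.03      ]
t 11.075 [ 0.5532 -0.2522  0.1019] [-1.7996e+02 -3.0000e-02  1.0680e+01] F [0.4 1.3 0.5] w 0.0004899145472900791 -> slide [ 0.0795 -0.0465  0.0839]
```

Request:
{"method": "step_arm", "body": {
  "rows": [
    {"angular": [0, 0, 0], "slide": [0.06, -0.0045, 0], "jaw": 0},
    {"angular": [0, 0, 0], "slide": [0.06, 0, 0], "jaw": 0},
    {"angular": [0, 0, 0], "slide": [0.0506, 0, 0], "jaw": 0},
    {"angular": [0, 0, 0], "slide": [0, 0, 0.06], "jaw": 0},
    {"angular": [0, 0, 0], "slide": [0, 0, 0.04], "jaw": 0},
    {"angular": [0, 0, 0], "slide": [0, 0, 0], "jaw": 0}
  ]
}}

```text
time_s: 11.82
tool_pos: [0.6348, -0.2329, 0.0501]
tool_rot: [-179.9, 0.2, 10.8]
force: [-0.2, -0.2, -0.1]
grip_width: 0.0003
grasp_force: 0.0
```

```bash
python3 go.py .6366 -.2342 -.0076; python3 tip.py s6
```

```text
t 11.825 [ 0.6348 -0.2329  0.0501] [-179.87    0.21   10.8 ] F [-0.2 -0.2 -0.1] w 0.0003038597375786885 -> slide [0.0035 0.0036 0.1153]
[ 0.636  -0.2335  0.0517] [-1.2  0.5  0.3] proj 343 181.0 [(170, 342, 346), (171, 341, 346), (172, 341, 346), (173, 342, 346), (174, 344, 345)]
tip z est 0.084161694828961
```

Consistent with the offset. I go down, then approach the end.

Request:
{"method": "step_arm", "body": {
  "rows": [
    {"angular": [0, 0, 0], "slide": [0, 0, 0.05], "jaw": 0},
    {"angular": [0, 0, 0], "slide": [0, 0, 0.04], "jaw": 0},
    {"angular": [0, 0, 0], "slide": [0, 0, 0.028], "jaw": 0},
    {"angular": [0, 0, 0], "slide": [0, 0, 0], "jaw": 0}
  ]
}}

```text
time_s: 12.38
tool_pos: [0.6357, -0.2339, -0.008]
tool_rot: [-179.9, 0.1, 10.7]
force: [1.4, 0.4, 0.1]
grip_width: 0.0004
grasp_force: 0.0
```

```bash
python3 go.py .6204 -.1364 -.0076; python3 tip.py s7
```

```text
t 12.375 [ 0.6357 -0.2339 -0.008 ] [-1.7994e+02  1.1000e-01  1.0740e+01] F [1.4 0.4 0.1] w 0.0004133827031198989 -> slide [ 0.0062 -0.1973 -0.0006]
[ 0.6366 -0.2341 -0.0069] [-0.2 -0.6  0.4] proj 343 192.2 [(180, 341, 346), (181, 341, 346), (182, 341, 346), (183, 341, 346), (184, 342, 346), (185, 343, 344)]
tip z est 0.02800059877340988
```

Request:
{"method": "step_arm", "body": {
  "rows": [
    {"angular": [0, 0, 0], "slide": [0, -0.02, 0], "jaw": 0},
    {"angular": [0, 0, 0], "slide": [0, -0.016, 0], "jaw": 0},
    {"angular": [0, 0, 0], "slide": [0, -0.012, 0], "jaw": 0},
    {"angular": [0, 0, 0], "slide": [0, -0.01, 0], "jaw": 0},
    {"angular": [0, 0, 0], "slide": [0, -0.01, 0], "jaw": 0},
    {"angular": [0, 0, 0], "slide": [0, -0.01, 0], "jaw": 0},
    {"angular": [0, 0, 0], "slide": [0, -0.01, 0], "jaw": 0}
  ]
}}

```text
time_s: 13.3
tool_pos: [0.6285, -0.1912, -0.0068]
tool_rot: [180.0, 0.0, 10.7]
force: [0.5, -0.4, -0.2]
grip_width: 0.0006
grasp_force: 0.5
```

Request:
{"method": "step_arm", "body": {
  "rows": [
    {"angular": [0, 0, 0], "slide": [0, -0.01, 0], "jaw": 0},
    {"angular": [0, 0, 0], "slide": [0, -0.01, 0], "jaw": 0},
    {"angular": [0, 0, 0], "slide": [0, -0.01, 0], "jaw": 0},
    {"angular": [0, 0, 0], "slide": [0, -0.01, 0], "jaw": 0},
    {"angular": [0, 0, 0], "slide": [0, -0.01, 0], "jaw": 0}
  ]
}}

```text
time_s: 13.92
tool_pos: [0.6236, -0.1662, -0.0068]
tool_rot: [180.0, 0.0, 10.7]
force: [0.0, -1.6, 0.1]
grip_width: 0.0005
grasp_force: 0.8
```

Request:
{"method": "step_arm", "body": {
  "rows": [
    {"angular": [0, 0, 0], "slide": [0, -0.01, 0], "jaw": 0},
    {"angular": [0, 0, 0], "slide": [0, -0.01, 0], "jaw": 0},
    {"angular": [0, 0, 0], "slide": [0, -0.008, 0], "jaw": 0},
    {"angular": [0, 0, 0], "slide": [0, -0.006, 0], "jaw": 0},
    {"angular": [0, 0, 0], "slide": [0, -0.005, 0], "jaw": 0}
  ]
}}

```text
time_s: 14.55
tool_pos: [0.6201, -0.147, -0.0068]
tool_rot: [180.0, 0.0, 10.7]
force: [-1.6, -1.2, -0.5]
grip_width: 0.0005
grasp_force: 0.8
```

Request:
{"method": "step_arm", "body": {
  "rows": [
    {"angular": [0, 0, 0], "slide": [0, -0.005, 0], "jaw": 0},
    {"angular": [0, 0, 0], "slide": [0, -0.005, 0], "jaw": 0}
  ]
}}

```text
time_s: 14.8
tool_pos: [0.6192, -0.1422, -0.0068]
tool_rot: [180.0, 0.0, 10.7]
force: [-0.6, -1.9, -1.1]
grip_width: 0.0004
grasp_force: 0.8
```

Request:
{"method": "step_arm", "body": {
  "rows": [
    {"angular": [0, 0, 0], "slide": [0, -0.004, 0], "jaw": 0},
    {"angular": [0, 0, 0], "slide": [0, -0.004, 0], "jaw": 0}
  ]
}}

```text
time_s: 15.05
tool_pos: [0.6185, -0.1381, -0.0068]
tool_rot: [-180.0, -0.0, 10.7]
force: [-0.3, -2.5, -0.0]
grip_width: 0.0004
grasp_force: 0.7
```

Request:
{"method": "step_arm", "body": {
  "rows": [
    {"angular": [0, 0, 0], "slide": [0, -0.004, 0], "jaw": 0},
    {"angular": [0, 0, 0], "slide": [0, 0, 0], "jaw": 0}
  ]
}}

```text
time_s: 15.3
tool_pos: [0.6184, -0.1357, -0.0067]
tool_rot: [-180.0, -0.0, 10.8]
force: [0.4, -1.3, 0.2]
grip_width: 0.0005
grasp_force: 0.2
```

Request:
{"method": "step_arm", "body": {
  "rows": [
    {"angular": [0, 0, 0], "slide": [0, -0.004, 0], "jaw": 0},
    {"angular": [0, 0, 0], "slide": [0, 0, 0], "jaw": 0}
  ]
}}

```text
time_s: 15.55
tool_pos: [0.618, -0.1338, -0.0067]
tool_rot: [-180.0, -0.0, 10.8]
force: [-0.2, -0.3, 0.4]
grip_width: 0.0006
grasp_force: 0.1
```

Request:
{"method": "step_arm", "body": {
  "rows": [
    {"angular": [0, 0, 0], "slide": [0, -0.004, 0], "jaw": 0},
    {"angular": [0, 0, 0], "slide": [0, 0, 0], "jaw": 0}
  ]
}}

```text
time_s: 15.8
tool_pos: [0.6176, -0.1321, -0.0067]
tool_rot: [-180.0, -0.0, 10.8]
force: [-0.2, -0.4, 0.5]
grip_width: 0.0006
grasp_force: 0.2
```

Request:
{"method": "step_arm", "body": {
  "rows": [
    {"angular": [0, 0, 0], "slide": [0, -0.004, 0], "jaw": 0},
    {"angular": [0, 0, 0], "slide": [0, 0, 0], "jaw": 0}
  ]
}}

```text
time_s: 16.05
tool_pos: [0.6174, -0.1318, -0.0066]
tool_rot: [179.9, -0.0, 10.7]
force: [0.3, -3.4, -1.5]
grip_width: 0.0004
grasp_force: 2.0
```

Request:
{"method": "step_arm", "body": {
  "rows": [
    {"angular": [0, 0, 0], "slide": [0, -0.003, 0], "jaw": 0},
    {"angular": [0, 0, 0], "slide": [0, 0, 0], "jaw": 0}
  ]
}}

```text
time_s: 16.3
tool_pos: [0.6173, -0.1318, -0.0065]
tool_rot: [179.8, -0.0, 10.7]
force: [1.8, -6.0, 0.0]
grip_width: 0.0002
grasp_force: 3.2
```

Request:
{"method": "step_arm", "body": {
  "rows": [
    {"angular": [0, 0, 0], "slide": [0, -0.003, 0], "jaw": 0},
    {"angular": [0, 0, 0], "slide": [0, 0, 0], "jaw": 0},
    {"angular": [0, 0, 0], "slide": [0, 0, 0], "jaw": 0}
  ]
}}

```text
time_s: 16.68
tool_pos: [0.6173, -0.1319, -0.0063]
tool_rot: [179.7, -0.1, 10.6]
force: [2.0, -8.9, -0.1]
grip_width: 0.0005
grasp_force: 4.3
```

The block stopped at the end stop, with force rising to 9 N. I retract and check by image.

Request:
{"method": "step_arm", "body": {
  "rows": [
    {"angular": [0, 0, 0], "slide": [0, 0.01, 0], "jaw": 0},
    {"angular": [0, 0, 0], "slide": [0, 0.04, 0], "jaw": 0},
    {"angular": [0, 0, 0], "slide": [0, 0.04, -0.02], "jaw": 0},
    {"angular": [0, 0, 0], "slide": [0, 0.04, -0.08], "jaw": 0},
    {"angular": [0, 0, 0], "slide": [0, 0.04, -0.08], "jaw": 0},
    {"angular": [0, 0, 0], "slide": [0, 0.04, -0.08], "jaw": 0},
    {"angular": [0, 0, 0], "slide": [0, 0, 0], "jaw": 0}
  ]
}}

```text
time_s: 17.55
tool_pos: [0.6386, -0.2354, 0.1283]
tool_rot: [179.7, -0.4, 10.5]
force: [0.2, 1.2, -0.6]
grip_width: 0.0002
grasp_force: 0.0
```

```bash
python3 go.py .4523 .0153 .12; python3 - <<'E'
from h import *
a=save("top","pics/t8.png")[135:235,295:425];b=save("scene","pics/s8.png")[170:240,270:370]
cv2.imwrite("pics/t8c.png",cv2.resize(a[:90,:100],None,fx=6,fy=6,interpolation=3))
E
```

```text
t 17.55 [ 0.6386 -0.2354  0.1283] [179.7   -0.38  10.48] F [ 0.2  1.2 -0.6] w 0.0002111231618422994 -> slide [-0.2752 -0.5609  0.0117]
```

View pics/t8c.png

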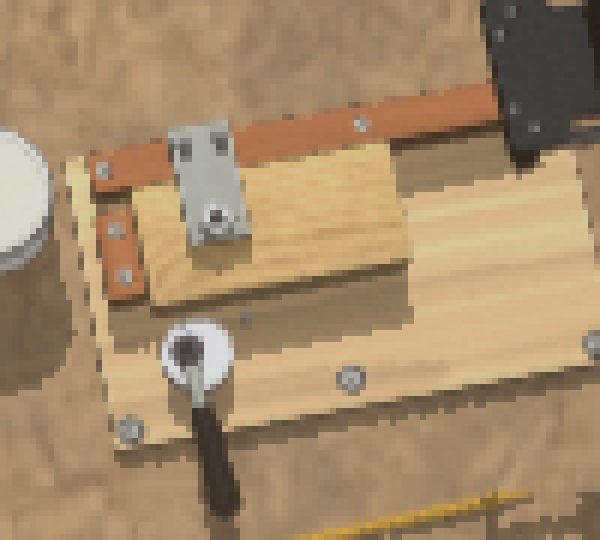

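The block sits against the fence and the end stop, near edge (155,308)–(408,262), with the lever still open (tip at 225,505). I now work out the lever path.

```bash
python3 - <<'E'
import numpy as np
j=np.array([.6036,-.05005]);y=np.radians(11.0);R=np.array([[np.cos(y),-np.sin(y)],[np.sin(y),np.cos(y)]])
def c(t,g=0):
    h=np.array([-np.cos(t),-np.sin(t)]);n=np.array([np.sin(t),-np.cos(t)])
    return j+R@((np.array([-60,58])+72*h-n*(8.5+9.5*abs(n[0])+15*abs(n[1])+g))/1e3)
P=[c(.04,12)]+[c(t) for t in np.linspace(.04,1.56,20)]
a=np.radians(10.7)
for i,p in enumerate(P):
    d=(p-P[i-1]) if i else p*0
    print(p.round(4),np.round([(np.cos(a)*d[0]+np.sin(a)*d[1])/.5,(np.sin(a)*d[0]-np.cos(a)*d[1])/.5],4))
E
python3 go.py .4604 .0044 .12
```

```text
[0.4553 0.0138] [0. 0.]
[0.4581 0.0021] [0.0011 0.024 ]
[ 0.4576 -0.0033] [-0.003   0.0105]
[ 0.4575 -0.0089] [-0.0022  0.0109]
[ 0.4579 -0.0146] [-0.0014  0.0113]
[ 0.4588 -0.0203] [-0.0004  0.0116]
[ 0.4601 -0.026 ] [0.0005 0.0118]
[ 0.462  -0.0317] [0.0016 0.0119]
[ 0.4644 -0.0374] [0.0026 0.012 ]
[ 0.4673 -0.0429] [0.0037 0.0119]
[ 0.4708 -0.0482] [0.0048 0.0117]
[ 0.4747 -0.0532] [0.0059 0.0114]
[ 0.4792 -0.058 ] [0.007 0.011]
[ 0.4842 -0.0624] [0.0081 0.0104]
[ 0.4896 -0.0663] [0.0091 0.0098]
[ 0.4954 -0.0698] [0.0101 0.009 ]
[ 0.5015 -0.0728] [0.011  0.0081]
[ 0.508  -0.0752] [0.0119 0.0071]
[ 0.5148 -0.077 ] [0.0126 0.006 ]
[ 0.5217 -0.0781] [0.0132 0.0049]
[ 0.5287 -0.0787] [0.0137 0.0036]
t 17.65 [ 0.6361 -0.2316  0.1237] [ 1.800e+02 -3.000e-02  1.067e+01] F [ 0.4 -0.4  0.3] w 0.0008623396065092522 -> slide [-0.2579 -0.5289  0.0072]
```

Request:
{"method": "step_arm", "body": {
  "rows": [
    {"angular": [0.0011, -0.002, -0.0012], "slide": [-0.05, -0.08, 0], "jaw": 0},
    {"angular": [0, 0, 0], "slide": [-0.05, -0.09, 0], "jaw": 0},
    {"angular": [0, 0, 0], "slide": [-0.05, -0.09, 0], "jaw": 0},
    {"angular": [0, 0, 0], "slide": [-0.05, -0.09, 0], "jaw": 0},
    {"angular": [0, 0, 0], "slide": [-0.05, -0.09, 0], "jaw": 0},
    {"angular": [0, 0, 0], "slide": [-0.03, -0.09, 0], "jaw": 0},
    {"angular": [0, 0, 0], "slide": [0, -0.02, 0], "jaw": 0},
    {"angular": [0, 0, 0], "slide": [0, 0, 0], "jaw": 0}
  ]
}}

```text
time_s: 18.65
tool_pos: [0.4461, 0.0131, 0.1243]
tool_rot: [-179.8, 0.4, 11.1]
force: [-0.6, -0.4, -0.5]
grip_width: 0.0004
grasp_force: 0.0
```

```bash
python3 go.py .4570 .0140 .03; python3 tip.py s9
```

```text
t 18.65 [0.4461 0.0131 0.1243] [-179.82    0.41   11.06] F [-0.6 -0.4 -0.5] w 0.00041414756741712 -> slide [0.023  0.0029 0.1883]
[0.4465 0.0121 0.1243] [ 0.1 -0.4 -0.4] proj 323 203.5 [(190, 321, 326), (191, 321, 326), (192, 321, 326), (193, 321, 326), (194, 321, 326), (195, 324, 324)]
tip z est 0.15975202606795535
```

Request:
{"method": "step_arm", "body": {
  "rows": [
    {"angular": [0, -0.0011, 0.001], "slide": [0.021, -0.008, 0], "jaw": 0},
    {"angular": [0, 0, 0], "slide": [0, 0, 0.07], "jaw": 0},
    {"angular": [0, 0, 0], "slide": [0, 0, 0.07], "jaw": 0},
    {"angular": [0, 0, 0], "slide": [0, 0, 0.06], "jaw": 0},
    {"angular": [0, 0, 0], "slide": [0, 0, 0.04], "jaw": 0},
    {"angular": [0, 0, 0], "slide": [0, 0, 0.02], "jaw": 0},
    {"angular": [0, 0, 0], "slide": [0, 0, 0], "jaw": 0}
  ]
}}

```text
time_s: 19.58
tool_pos: [0.4548, 0.0189, -0.0058]
tool_rot: [-179.7, 0.6, 10.7]
force: [0.4, -0.2, 1.3]
grip_width: 0.0005
grasp_force: 0.0
```

```bash
python3 go.py .4581 .0021 -.006; python3 tip.py s10
```

```text
t 19.575 [ 0.4548  0.0189 -0.0058] [-179.74    0.63   10.74] F [ 0.4 -0.2  1.3] w 0.0004617113183328694 -> slide [0.0003 0.0343 0.0002]
[ 0.4553  0.0189 -0.0051] [-0.2  0.1  0.5] proj 320 230.6 [(218, 317, 323), (219, 318, 323), (220, 318, 324), (221, 318, 324), (222, 318, 323), (223, 319, 321)]
tip z est 0.029272382700811665
```

Now I push the lever along the arc.

Request:
{"method": "step_arm", "body": {
  "rows": [
    {"angular": [0, 0, 0], "slide": [0.003, 0.018, 0], "jaw": 0},
    {"angular": [0, 0, 0], "slide": [0.002, 0.016, 0], "jaw": 0},
    {"angular": [0, 0, 0], "slide": [-0.003, 0.0105, 0], "jaw": 0},
    {"angular": [0, 0, 0], "slide": [-0.002, 0.011, 0], "jaw": 0},
    {"angular": [0, 0, 0], "slide": [-0.0014, 0.0113, 0], "jaw": 0},
    {"angular": [0, 0, 0], "slide": [-0.0004, 0.0116, 0], "jaw": 0}
  ]
}}

```text
time_s: 20.38
tool_pos: [0.4614, -0.0196, -0.0053]
tool_rot: [-179.8, 0.5, 10.8]
force: [0.9, 1.6, -0.4]
grip_width: 0.0006
grasp_force: 0.8
```

Request:
{"method": "step_arm", "body": {
  "rows": [
    {"angular": [0, 0, 0], "slide": [0.0005, 0.0118, 0], "jaw": 0},
    {"angular": [0, 0, 0], "slide": [0.0016, 0.012, 0], "jaw": 0},
    {"angular": [0, 0, 0], "slide": [0.0026, 0.012, 0], "jaw": 0},
    {"angular": [0, 0, 0], "slide": [0.0037, 0.012, 0], "jaw": 0}
  ]
}}

```text
time_s: 20.88
tool_pos: [0.4697, -0.0428, -0.0056]
tool_rot: [-179.8, 0.6, 10.8]
force: [-0.5, 1.9, -0.2]
grip_width: 0.0002
grasp_force: 0.7
```

```bash
python3 go.py .4673 -.0429 -.006
```

```text
t 20.875 [ 0.4697 -0.0428 -0.0056] [-179.8     0.59   10.78] F [-0.5  1.9 -0.2] w 0.00019021262488048073 -> slide [-0.0047 -0.0007  0.0008]
```

Request:
{"method": "step_arm", "body": {
  "rows": [
    {"angular": [0, 0, 0], "slide": [0.0035, 0.0117, 0], "jaw": 0},
    {"angular": [0, 0, 0], "slide": [0.0055, 0.0114, 0], "jaw": 0},
    {"angular": [0, 0, 0], "slide": [0.0065, 0.011, 0], "jaw": 0},
    {"angular": [0, 0, 0], "slide": [0.008, 0.0104, 0], "jaw": 0},
    {"angular": [0, 0, 0], "slide": [0.009, 0.0098, 0], "jaw": 0},
    {"angular": [0, 0, 0], "slide": [0.01, 0.009, 0], "jaw": 0}
  ]
}}

```text
time_s: 21.62
tool_pos: [0.4967, -0.0699, -0.0059]
tool_rot: [-179.8, 0.6, 10.8]
force: [-0.5, 0.6, -0.0]
grip_width: 0.0005
grasp_force: 0.7
```

Request:
{"method": "step_arm", "body": {
  "rows": [
    {"angular": [0, 0, 0], "slide": [0.011, 0.008, 0], "jaw": 0},
    {"angular": [0, 0, 0], "slide": [0.0119, 0.007, 0], "jaw": 0}
  ]
}}

```text
time_s: 21.88
tool_pos: [0.5095, -0.0751, -0.006]
tool_rot: [-179.8, 0.6, 10.8]
force: [-0.8, 1.2, -0.6]
grip_width: 0.0003
grasp_force: 0.7
```

```bash
python3 go.py .5148 -.077 -.006
```

```text
t 21.875 [ 0.5095 -0.0751 -0.006 ] [-179.81    0.58   10.77] F [-0.8  1.2 -0.6] w 0.00033633835268678076 -> slide [ 0.0097  0.0058 -0.0002]
```

Request:
{"method": "step_arm", "body": {
  "rows": [
    {"angular": [0, 0, 0], "slide": [0.01, 0.005, 0], "jaw": 0},
    {"angular": [0, 0, 0], "slide": [0.008, 0.003, 0], "jaw": 0}
  ]
}}

```text
time_s: 22.12
tool_pos: [0.5187, -0.077, -0.0062]
tool_rot: [-179.8, 0.6, 10.8]
force: [-2.0, 1.4, 0.2]
grip_width: 0.0003
grasp_force: 1.3
```

Request:
{"method": "step_arm", "body": {
  "rows": [
    {"angular": [0, 0, 0], "slide": [0.005, 0.0015, 0], "jaw": 0},
    {"angular": [0, 0, 0], "slide": [0.005, 0.001, 0], "jaw": 0}
  ]
}}

```text
time_s: 22.38
tool_pos: [0.5225, -0.077, -0.0064]
tool_rot: [-179.8, 0.7, 10.8]
force: [-8.5, 2.5, 5.0]
grip_width: 0.0008
grasp_force: 4.2
```

Request:
{"method": "step_arm", "body": {
  "rows": [
    {"angular": [0, 0, 0], "slide": [0.004, 0.001, 0], "jaw": 0},
    {"angular": [0, 0, 0], "slide": [0, 0, 0], "jaw": 0}
  ]
}}

```text
time_s: 22.62
tool_pos: [0.5225, -0.0771, -0.0067]
tool_rot: [-179.7, 1.0, 10.8]
force: [-10.2, 1.4, 6.4]
grip_width: 0.0003
grasp_force: 5.0
```

Request:
{"method": "step_arm", "body": {
  "rows": [
    {"angular": [0, 0, 0], "slide": [0.004, 0.0005, 0], "jaw": 0},
    {"angular": [0, 0, 0], "slide": [0, 0, 0], "jaw": 0}
  ]
}}

```text
time_s: 22.88
tool_pos: [0.5226, -0.0771, -0.0069]
tool_rot: [-179.7, 1.2, 10.8]
force: [-13.9, 2.3, 9.6]
grip_width: 0.0006
grasp_force: 7.1
```

Request:
{"method": "step_arm", "body": {
  "rows": [
    {"angular": [0, 0, 0], "slide": [0.005, 0.0005, 0], "jaw": 0},
    {"angular": [0, 0, 0], "slide": [0, 0, 0], "jaw": 0}
  ]
}}

```text
time_s: 23.12
tool_pos: [0.5227, -0.0772, -0.0071]
tool_rot: [-179.7, 1.5, 10.8]
force: [-19.2, 1.7, 15.4]
grip_width: 0.0001
grasp_force: 9.8
```

Request:
{"method": "step_arm", "body": {
  "rows": [
    {"angular": [0, 0, 0], "slide": [0.005, 0.0005, 0], "jaw": 0},
    {"angular": [0, 0, 0], "slide": [0, 0, 0], "jaw": 0}
  ]
}}

```text
time_s: 23.38
tool_pos: [0.5228, -0.0772, -0.0074]
tool_rot: [-179.7, 1.7, 10.7]
force: [-24.5, 2.0, 19.6]
grip_width: 0.0001
grasp_force: 12.6
```

The lever has hit a hard stop. I retract and check.

Request:
{"method": "step_arm", "body": {
  "rows": [
    {"angular": [0, 0, 0], "slide": [-0.02, 0, 0], "jaw": 0},
    {"angular": [0, 0, 0], "slide": [-0.03, 0, 0], "jaw": 0},
    {"angular": [0, 0, 0], "slide": [-0.04, 0, 0], "jaw": 0},
    {"angular": [0, 0, 0], "slide": [0, 0, -0.08], "jaw": 0},
    {"angular": [0, 0, 0], "slide": [0, 0, -0.1], "jaw": 0},
    {"angular": [0, 0, 0], "slide": [0, 0.1, -0.1], "jaw": 0},
    {"angular": [0, 0, 0], "slide": [0, 0.11, -0.03], "jaw": 0},
    {"angular": [0, 0, 0], "slide": [0, 0.11, 0], "jaw": 0},
    {"angular": [0, 0, 0], "slide": [0, 0.11, 0], "jaw": 0},
    {"angular": [0, 0, 0], "slide": [0, 0, 0], "jaw": 0}
  ]
}}

```text
time_s: 24.62
tool_pos: [0.5283, -0.298, 0.1422]
tool_rot: [-180.0, 0.6, 10.3]
force: [0.5, 0.8, -0.4]
grip_width: 0.0003
grasp_force: 0.0
```

```bash
python3 - <<'E'
from h import *
a=save("top","pics/t11.png"); s=save("scene","pics/s11.png")
y=np.radians(11);R=np.array([[np.cos(y),-np.sin(y)],[np.sin(y),np.cos(y)]])
# dark handle pixels, in the jig frame at z .038
m=(a.max(2)<70).astype(np.uint8); Q=[]
for v,u in np.argwhere(m):
    q=R.T@(atz("top",u,v,.045)[:2]-[.6036,-.05005])*1e3
    if -85<q[0]<-38 and -50<q[1]<38: Q.append(q)
Q=np.array(Q); print(len(Q),Q.min(0),Q.max(0)); l=cv2.fitLine(Q.astype(np.float32),2,0,.01,.01).ravel(); print(l, "theta",np.arctan2(abs(l[1]),abs(l[0])))
# block edges vs t8 : difference of pictures in block area
b=cv2.imread("pics/t8.png"); d=abs(a.astype(int)-b).max(2)[150:188,315:366]; print("block area changed px",(d>40).sum())
for n,x in(("pencil",(330,215,388,232)),("tape",(392,190,425,225)),("drv",(265,170,290,235))):
    z=cv2.imread("pics/t0.png").astype(int); print(n,(abs(a-z).max(2)[x[1]:x[3],x[0]:x[2]]>60).sum())
cv2.imwrite("pics/t11c.png",cv2.resize(a[135:235,295:425],None,fx=6,fy=6,interpolation=3))
E
```

```text
Traceback (most recent call last):
  File "h.py", line 11, in atz
    o,d=ray(n,u,v); return o+d*(z-o[2])/d[2]
        ~~~^^^^^^^
  File "h.py", line 8, in ray
    c=env.camera_info(n);R=np.array(c["R"]);t=np.array(c["t"])
ValueError: time passes only in moves, steps and waits
```

All 10 pictures are used up, so I verify by numbers only.

```bash
python3 - <<'E'
from h import *
a=cv2.imread("pics/t11.png")
c=env.camera_info("top");Rc=np.array(c["R"]);o=-Rc.T@np.array(c["t"])
y=np.radians(11);R=np.array([[np.cos(y),-np.sin(y)],[np.sin(y),np.cos(y)]])
vu=np.argwhere(a.max(2)<75); vu=vu[(vu[:,0]>150)&(vu[:,0]<230)&(vu[:,1]>300)&(vu[:,1]<380)]
d=np.c_[(vu[:,1]-c["cx"])/c["fx"],(vu[:,0]-c["cy"])/c["fy"],np.ones(len(vu))]@Rc
X=o+d*((.042-o[2])/d[:,2])[:,None]; Q=(X[:,:2]-[.6036,-.05005])@R*1e3
Q=Q[(Q[:,0]>-90)&(Q[:,0]<-38)&(Q[:,1]<35)&(Q[:,1]>-60)]
print(len(Q),Q.min(0),Q.max(0)); l=cv2.fitLine(Q.astype(np.float32),2,0,.01,.01).ravel(); print(l,"theta",np.arctan2(abs(l[1]),-l[0]*np.sign(-l[1]) ))
b=cv2.imread("pics/t8.png").astype(int); z=cv2.imread("pics/t0.png").astype(int); a=a.astype(int)
D=abs(a-b).max(2)>40; print("block top changed",D[160:178,318:360].sum())
for n,x in(("pencil",(330,215,388,232)),("tape",(392,190,425,225)),("drv",(265,170,290,235)),("jar",(280,152,305,185))):
    print(n,(abs(a-z).max(2)[x[1]:x[3],x[0]:x[2]]>60).sum())
s=cv2.imread("pics/s11.png").astype(int);z=cv2.imread("pics/s0.png").astype(int)
for n,x in(("tape",(362,188,386,210)),("pencil",(333,208,365,232)),("drv",(262,215,305,245))): print("scene",n,(abs(s-z).max(2)[x[1]:x[3],x[0]:x[2]]>60).sum())
E
```

```text
65 [-71.73357945 -33.67617533] [-56.9444541   25.96210301]
[  0.0794061   0.9968423 -63.771397   -5.4636207] theta 1.4913065
block top changed 0
pencil 33
tape 162
drv 9
jar 0
scene tape 0
scene pencil 9
scene drv 0
```

```bash
python3 -c "
from cell import env
print(env.get_obs()['force'].round(1)); print(env.sign_off())"
```

```text
[0.7 0.9 0.9]
the job is handed in; nothing more can be done
None
```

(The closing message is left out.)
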